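Open the balance's cover and zero it

TASK

Get the balance ready for weighing: with the fingertips, push its hinged cover up from under the front tab and on past upright, until it leans back and stays open by itself; then press the long bar-shaped zero key down and let it come up again. Grip nothing, do not press the round power key, do not press the zero key before the cover is open, do not shift or lift the balance, and leave everything else on the bench where it stands.

Things in the scene. Friction and masses are not known exactly. Their poses are not given: they have to be found in the camera images.
- balance: white balance, loose on rubber feet, 2.3 to 3.1 kg. Origin on the table under it; x points from its key deck (facing the robot's right or front right) to the hinge, y to its left, z up. It fills x = -115 to 105, y = -95 to 95 mm. x = -115 to -40: flat key deck, top 35 mm up. x = -40 to 105: weighing well, 8 mm walls, rim 80 mm up, steel pan inside, closed by the cover
- cover (a joint): hinge angle of the flat grey cover (5 mm thick, 142 long from the hinge, 190 wide, 0.15 to 0.25 kg) of the well: 0 = shut, lying level on the rim; grows as the front edge swings up and back; pi/2 = upright; 2.1 rad = stop, leaning back. No catch, light friction, slight damping: released below upright it falls shut, past about 1.6 rad it falls back on to its stop and stays
- cover_hinge (a point): middle of the hinge line, at the cover's underside; in the balance's frame x = 100, z = 80.5 mm; the line runs along the balance's y
- cover_tab (a point): middle of the front edge, underside, of the tab by which the cover is pushed up: 90 mm wide, 5 mm thick, it sticks out 26 mm from the front of the cover, level with it, over the key deck with 45 mm of free height below it; 168 mm from the hinge line
- tab_pad: black rubber strip 14 x 70 x 2 mm on top of the tab, its front edge 8 mm behind the tab's. It would be touched only by gripping the tab or pressing on it from above; origin at the middle of its underside
- zero_key (a joint): travel of the zero key, 0 = up, 0.005 m = fully down; spring, 1.2 N to start and 4.2 N at the bottom; it comes up by itself
- zero_key_top (a point): middle of the top of the zero key: the long bar-shaped key, 20 (along x) x 42 mm (along y), 9 mm proud of the key deck, at the end of the deck farther from the robot (balance frame x = -90, y = -63 mm)
- power_key (a joint): travel of the power key, 0 = up, 0.005 m = fully down; not to be pressed
- power_key_top (a point): middle of the top of the power key: the small round key, 18 mm across, 9 mm proud of the deck, at the end of the deck nearer the robot (balance frame x = -90, y = 68 mm)
- tub: bystander: white lidded plastic tub, 58 across, 70 tall (sizes in mm); origin at its underside
- vial_a: bystander: slim amber vial with white cap, 38 across, 75 tall (sizes in mm); origin at its underside
- vial_b: bystander: wide amber vial with white cap, 48 across, 62 tall (sizes in mm); origin at its underside
- bottle_a: bystander: white tablet bottle, 60 across, 110 tall (sizes in mm); origin at its underside
- bottle_b: bystander: white tablet bottle, 60 across, 110 tall (sizes in mm); origin at its underside
- syrup: bystander: pink syrup bottle, 60 across, 130 tall (sizes in mm); origin at its underside
- mortar: bystander: white ceramic mortar with its pestle in it, 100 across, 90 tall (sizes in mm); origin at its underside
- spatula: bystander: spatula lying flat, 170 long (mm)

How it is judged:
By the outcome, as a careful person would: the job done as asked, in the order asked, and still so for the second after the job is handed in, with the robot touching nothing.
It also fails if it takes over 50 s, if anything falls off the work surface, if the arm or the gripper's body presses on something with over 40 N, if the wrist force passes 120 N, or if a joint passes its speed limit or range.

ROBOT

A 6-joint arm with a two-finger parallel gripper is mounted at the origin on the work surface. World frame = base frame: x ahead of the robot, y to its left, z up, the work surface at z = 0. Lengths are in mm, angles in rad, forces in N, time in s.
With the tool pointing down it reaches from about 350 to 975 mm from the base axis. Payload 4.9 kg.
Tool frame: the origin (TCP) lies midway between the tips of the shut fingers; the grasp point (between the pads) lies 19 mm behind it (bot.grip_point_offset is the distance from the TCP to the grasp point, in mm); z points along the fingers, y is the direction in which the jaws open and shut (so a half turn about z gives the same grasp; the last joint's range is limited). The gripper opens to 85 mm and grips with 20 to 120 N. Pads are 22 mm wide; open, the fingers measure 114 mm over their backs; the gripper's body (76 mm by 85 mm) begins 54 mm behind the grasp point. The pads swing forward as they close: fully open they stand 13 mm farther back than shut.
Start: joints at [1.073, 0.053, 1.613, -0, 1.476, -0.119], TCP at [231.117, 580.678, 231.304] pointing down, gripper open.
Joint ranges: [-3.01, 3.01], [-1.01, 2.22], [0.06, 2.58], [-1.02, 4.17], [0.09, 2.62], [-3.14, 3.14]. Speed limits (rad/s): [2.57, 2.57, 3.14, 3.14, 3.14, 3.14].

INTERFACE

Orientations are given as a 3x3 rotation matrix whose columns are the frame's x, y, z axes.
In Python, from bench import bot, optics, ticket gives the robot as it stands.
- The arm moves only by the shell command python3 -m creep 'ROWS' [OPENING] [FORCE]. ROWS is JSON, a list of rows, each an object with "offset": the shift along the world's x, y, z in m, a list of three; "yaw": the turn about the world's z in degrees. A call has 1 to 10 rows; each row shifts and turns the pose as measured when the row begins; what a row does not reach is not made up. A row lasts 1/8 s, in which the tool goes at most 62.5 mm and 10.7 degrees, less where a joint would pass 70% of its speed; a pose out of reach is approached as far as the arm can. A call with a gripper value outside its range is refused whole. OPENING is the finger opening in m, from 0 to 0.0854, set as the call begins (- or left out, the last holds). The fingers move at their own pace and stop on an object; FORCE is the grip in N (left out, the last holds). Time passes only in rows, so rows that do not move let the fingers close. It gives the time, the measured TCP pose, the force and the opening at its end, in the units of the state.
- bot.get_obs(): the state, without advancing time (a new reading comes with each control period).
- optics.read_camera(name): name is "scene" or "side" or "wrist"; returns the picture (400x640x3 uint8, red, green, blue); there is no depth.
- optics.camera_info(name): a dict with "fx", "fy", "cx", "cy" (pixels), "extrinsics" (4x4, takes a point from world to camera coordinates); the wrist camera has in their place "tool_from_camera" (4x4, takes a point from camera to tool coordinates, whose origin is the TCP and whose axes are the flange's). Camera axes: x right, y down, z forward; pixel columns grow to the right and rows downward; lengths in mm; the calibration is good to about 2 mm. The wrist camera is an equidistant fisheye: a pixel r from the principal point sees the ray r / f radians off the axis. A picture is of the moment at which its call begins: read the wrist's pose just before it. camera_info takes no time and is no camera call.
- ticket.close_job(): hands the job in, once; it reports no verdict.
The state is a dict: "t": time; "q": joint angles; "joint_vel": joint speeds; "joint_efforts": joint torques, N m; "tcp_pos": TCP position; "orientation": TCP orientation; "ft_force": force on the tool from outside, world axes, zero at the start; "moment": the same for the moment, N m; "width": finger opening in mm.
Only numpy, scipy, OpenCV 4.12 (cv2) and the standard library are available. Lean on these libraries where they do the work, as an engineer would, in place of code of your own. Each camera call takes 0.05 s, during which the arm holds its last target.

## Working session

There is one attempt and no reset: what is moved stays moved. The work goes in short steps, Python scripts to look and compute and a shell command to move; the robot and the scene stay as the last step left them, time stands still between calls to the robot, and variables do not carry over. Pictures are saved under pics/ and viewed, and the job is handed in when it is done.

```bash
ls; mkdir -p pics; python3 - <<'E'
from bench import bot, optics, ticket
import cv2
for n in ["scene","side","wrist"]:
    im=optics.read_camera(n); cv2.imwrite(f"pics/{n}0.png",im[:,:,::-1])
    print(n,optics.camera_info(n))
print(bot.get_obs())
E
```

```text
pics
scene {'fx': 494.60879459593593, 'fy': 494.60879459593593, 'cx': 317.88156046759747, 'cy': 196.96445742144874, 'extrinsics': array([[-8.70407415e-01,  4.92327622e-01,  2.10830636e-03,
         4.53580101e+02],
       [ 3.82885967e-01,  6.79600344e-01, -6.25732937e-01,
        -1.38228334e+02],
       [-3.09498415e-01, -5.43835347e-01, -7.80034516e-01,
         1.45783213e+03],
       [ 0.00000000e+00,  0.00000000e+00,  0.00000000e+00,
         1.00000000e+00]])}
side {'fx': 393.7437435572147, 'fy': 393.7437435572147, 'cx': 319.24705147910606, 'cy': 197.76653506000804, 'extrinsics': array([[ 8.69869703e-01, -4.93009309e-01, -1.63865740e-02,
        -4.56813252e+02],
       [-3.76305762e-01, -6.41745845e-01, -6.68248639e-01,
         2.88853079e+02],
       [ 3.18936784e-01,  5.87455608e-01, -7.43757512e-01,
         1.18175487e+03],
       [ 0.00000000e+00,  0.00000000e+00,  0.00000000e+00,
         1.00000000e+00]])}
wrist {'fx': 309.70691628693146, 'fy': 309.70691628693146, 'cx': 322.1312682212006, 'cy': 196.40351320730653, 'tool_from_camera': array([[ 4.76807035e-05, -9.573200
[... 389 characters left out ...]
05036e-05,
        1.47605218e+00, -1.19028214e-01]), 'joint_vel': array([ 0.00089666,  0.00102071, -0.00366535, -0.0005087 , -0.00101977,
        0.00116061]), 'joint_efforts': array([ 5.59903874e-04, -3.94245350e+01, -3.70721340e+01, -7.25526706e-05,
        4.75678025e-03,  1.13916599e-05]), 'tcp_pos': array([230.88199669, 580.26753371, 230.36324948]), 'orientation': array([[-9.29122202e-01,  3.69771966e-01, -7.92169228e-04],
       [ 3.69772751e-01,  9.29121163e-01, -1.40591304e-03],
       [ 2.16153967e-04, -1.59918761e-03, -9.99998698e-01]]), 'ft_force': array([-0.17652509,  0.2951077 ,  0.41368073]), 'moment': array([-0.05070546,  0.01348251, -0.00095542]), 'width': 85.34686009069682}
```

View pics/scene0.png

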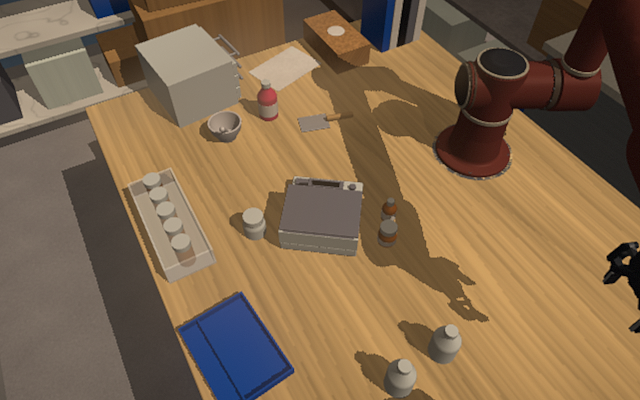

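View pics/side0.png

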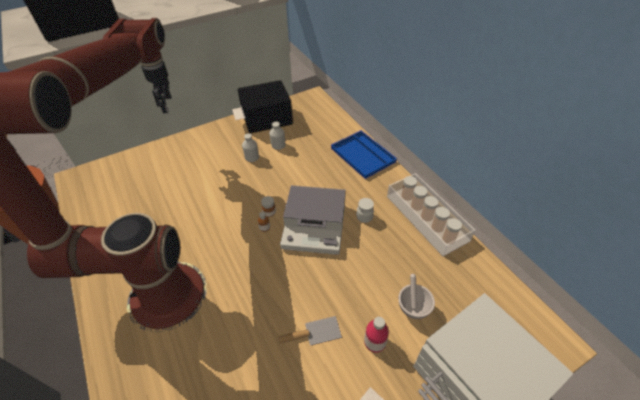

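View pics/wrist0.png

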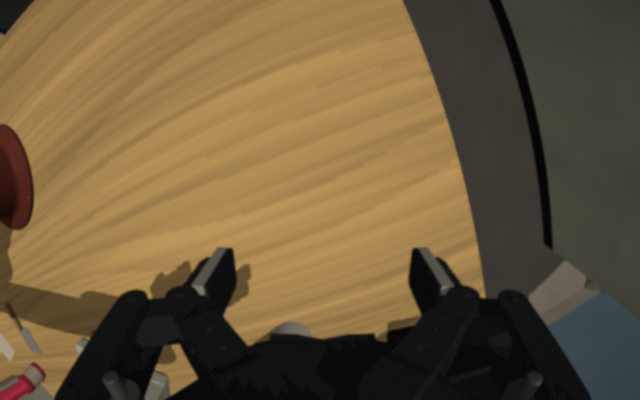

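Scene: balance at about (322,215), with the keys on its upper edge (y≈185). Side: balance at about (315,220), with the key deck at the bottom (y≈240). I'll enlarge both.

```bash
python3 - <<'E'
import cv2
a=cv2.imread("pics/scene0.png")[165:265,235:415]; cv2.imwrite("pics/sc.png",cv2.resize(a,None,fx=4.4,fy=4.4,interpolation=cv2.INTER_CUBIC))
a=cv2.imread("pics/side0.png")[180:260,245:385]; cv2.imwrite("pics/si.png",cv2.resize(a,None,fx=5.5,fy=5.5,interpolation=cv2.INTER_CUBIC))
E
```

```text
(no output)
```

View pics/sc.png

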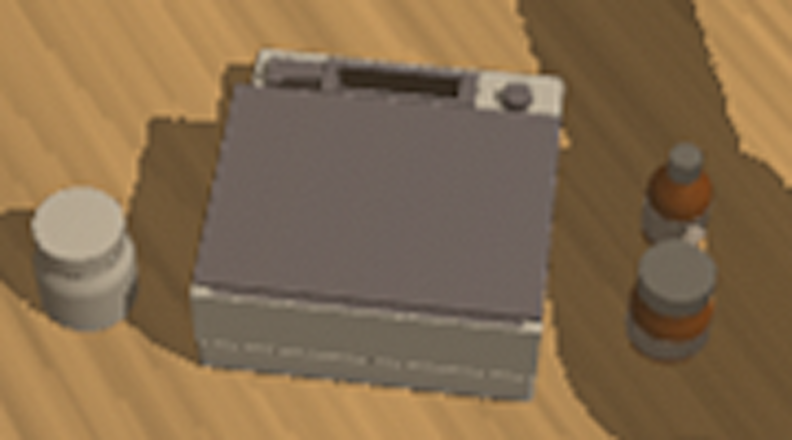

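View pics/si.png

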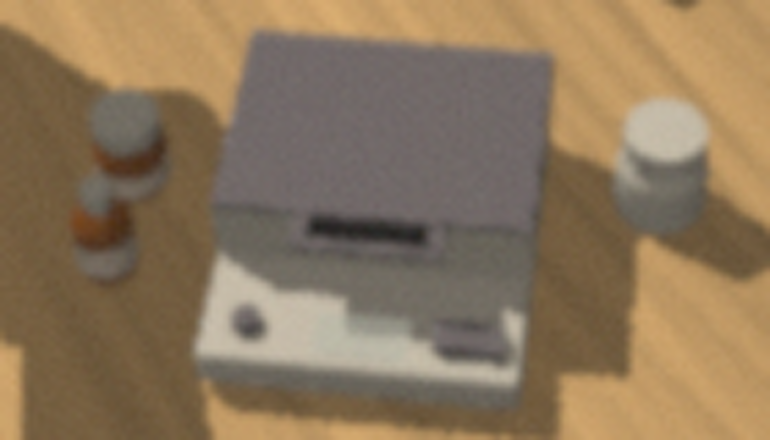

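```bash
cat >h.py <<'E'
import numpy as np
from bench import bot, optics, ticket
def ray(n,u,v):
    c=optics.camera_info(n);E=c["extrinsics"];R=E[:3,:3];o=-R.T@E[:3,3]
    return o,R.T@np.array([(u-c["cx"])/c["fx"],(v-c["cy"])/c["fy"],1])
def onz(n,u,v,z):
    o,d=ray(n,u,v);return o+d*(z-o[2])/d[2]
def tri(a,b):
    A=np.zeros((3,3));B=np.zeros(3)
    for o,d in (a,b):
        d=d/np.linalg.norm(d);P=np.eye(3)-np.outer(d,d);A+=P;B+=P@o
    return np.linalg.solve(A,B)
def proj(n,p):
    c=optics.camera_info(n);q=c["extrinsics"]@np.append(p,1)
    return c["fx"]*q[0]/q[2]+c["cx"],c["fy"]*q[1]/q[2]+c["cy"]
E
python3 - <<'E'
from h import *
np.set_printoptions(precision=1,suppress=True)
S=lambda u,v:(235+(u+.5)/4.4-.5,165+(v+.5)/4.4-.5)
D=lambda u,v:(245+(u+.5)/5.5-.5,180+(v+.5)/5.5-.5)
# name: scene px, side px, z, local xy
P={"fR":((238,88),(533,232),85.5,(-42,-95)),"fL":((560,115),(213,205),85.5,(-42,95)),
"bL":((540,322),(250,33),85.5,(100,95)),"bR":((195,285),(552,57),85.5,(100,-95)),
"zero":((293,70),(473,338),44,(-90,-63)),"power":((515,93),(248,318),44,(-90,68)),
"pad":(None,(367,229),87,(-53,0))}
W=[];L=[]
for k,(s,d,z,l) in P.items():
    b=onz("side",*D(*d),z); r=[b[:2]]
    if s: a=onz("scene",*S(*s),z); r=[a[:2],b[:2],tri(ray("scene",*S(*s)),ray("side",*D(*d)))]
    print(k,*r); W.append(np.mean([x[:2] for x in r[:2]],0));L.append(l)
W=np.array(W);L=np.array(L,float)
wc,lc=W.mean(0),L.mean(0);a=W-wc;b=L-lc
th=np.arctan2((b[:,0]*a[:,1]-b[:,1]*a[:,0]).sum(),(a*b).sum())
R=np.array([[np.cos(th),-np.sin(th)],[np.sin(th),np.cos(th)]]);t=wc-R@lc
print("theta",th,np.degrees(th),"t",t);print(W-(L@R.T+t))
np.savez("pose.npz",R=R,t=t)
for k,l in dict(tab=(-68,0),hinge=(100,0),zero=(-90,-63),power=(-90,68)).items(): print(k,R@np.array(l)+t)
S2={"tub":((78,225),(665,130),70),"va":((684,158),(100,188),75),"vb":((676,268),(125,108),62)}
for k,(s,d,z) in S2.items(): print(k,onz("scene",*S(*s),z),onz("side",*D(*d),z))
print(R)
for l in [(-115,95),(-115,-95),(105,95),(105,-95)]: print(l,R@np.array(l)+t)
E
```

```text
fR [561.3 -80.4] [559.4 -85.3] [560.5 -83.1  82.3]
fL [409.6  28.2] [408.8  25.8] [409.1  27.1  84. ]
bL [496.2 143.4] [490.  139.1] [492.9 141.9  81.3]
bR [645.5  31.7] [642.  26.] [644.3  29.1  81.4]
zero [ 511.  -108.8] [ 506.9 -106.7] [ 509.  -107.7   43.9]
power [402.9 -26.9] [401.  -28.6] [401.8 -27.8  42.5]
pad [477.3 -36.3]
theta 0.9381609890219006 53.75266517477406 t [509.7   4.8]
[[-1.1  2.3]
 [ 1.  -0.1]
 [ 0.9 -0.4]
 [-1.7 -0.5]
 [ 1.6 -2.7]
 [ 0.3 -0.2]
 [-1.   1.6]]
tab [469.5 -50. ]
hinge [568.8  85.5]
zero [ 507.3 -105. ]
power [401.6 -27.5]
tub [680.1 -47.2  70. ] [677.  -48.2  70. ]
va [359.8  82.9  75. ] [359.4  79.7  75. ]
vb [401.1 137.4  62. ] [402.4 141.8  62. ]
[[ 0.6 -0.8]
 [ 0.8  0.6]]
(-115, 95) [365.1 -31.7]
(-115, -95) [ 518.3 -144.1]
(105, 95) [495.2 145.7]
(105, -95) [648.4  33.4]
```

Pose fit: balance at (509.7, 4.8), yaw 53.75°, residuals under 3 mm. Heights and sizes agree with the given values. The moves only shift and yaw, but fingertips pointing straight down can't get under the tab. I'll close the gripper, go to the edge of reach high up, and see whether the tool tilts there.

```bash
python3 -m creep '[{"offset":[0.055,-0.005,0.02],"yaw":0},{"offset":[0.06,-0.005,0.02],"yaw":0},{"offset":[0.06,-0.005,0.02],"yaw":0},{"offset":[0.06,-0.005,0.02],"yaw":0},{"offset":[0.06,-0.005,0.02],"yaw":0},{"offset":[0.06,-0.005,0.02],"yaw":0},{"offset":[0.06,-0.005,0.02],"yaw":0},{"offset":[0.06,-0.005,0.02],"yaw":0},{"offset":[0.06,-0.005,0.02],"yaw":0}]' 0 20; python3 -c "
from h import *
np.set_printoptions(precision=3,suppress=True)
o=bot.get_obs();print(o['q'],o['orientation'])"
```

```text
t: 1.27
tcp_pos: [747.2, 535.1, 400.0]
orientation: [[-0.932, 0.363, -0.008], [0.363, 0.932, -0.008], [0.005, -0.01, -1.0]]
ft_force: [1.9, 0.7, 0.8]
width: 0.3
[ 0.541  0.863  0.282 -0.003  2.007 -0.659] [[-0.932  0.363 -0.008]
 [ 0.363  0.932 -0.008]
 [ 0.005 -0.01  -1.   ]]
```

```bash
python3 -m creep '[{"offset":[0.05,0.03,0.0],"yaw":0},{"offset":[0.05,0.03,0.0],"yaw":0},{"offset":[0.05,0.03,0.0],"yaw":0},{"offset":[0.05,0.03,0.0],"yaw":0}]'; python3 -c "
from h import *
np.set_printoptions(precision=3,suppress=True)
o=bot.get_obs();print(o['q'],o['orientation'])"
```

```text
t: 1.78
tcp_pos: [825.7, 564.0, 309.5]
orientation: [[-0.929, 0.367, 0.059], [0.369, 0.928, 0.042], [-0.039, 0.06, -0.997]]
ft_force: [0.2, 0.1, -0.8]
width: 0.1
[ 0.523  1.1    0.059  0.007  1.912 -0.668] [[-0.929  0.367  0.059]
 [ 0.369  0.928  0.042]
 [-0.039  0.06  -0.997]]
```

Overreaching does tilt it: about 4° outward so far. I'll continue outward and up.

```bash
for i in 1; do python3 -m creep '[{"offset":[0.03,0.02,0.05],"yaw":0},{"offset":[0.03,0.02,0.05],"yaw":0},{"offset":[0.03,0.02,0.05],"yaw":0},{"offset":[0.03,0.02,0.05],"yaw":0}]'; done; python3 -c "
from h import *
np.set_printoptions(precision=3,suppress=True)
o=bot.get_obs();print(o['q'],o['orientation'])"
```

```text
t: 2.28
tcp_pos: [810.1, 552.0, 438.4]
orientation: [[-0.921, 0.355, 0.159], [0.374, 0.921, 0.11], [-0.107, 0.161, -0.981]]
ft_force: [-0.4, 0.8, 1.1]
width: -0.3
[ 0.517  0.971  0.055  0.019  1.921 -0.668] [[-0.921  0.355  0.159]
 [ 0.374  0.921  0.11 ]
 [-0.107  0.161 -0.981]]
```

```bash
python3 -m creep '[{"offset":[-0.043,-0.029,0.033],"yaw":0},{"offset":[-0.043,-0.029,0.033],"yaw":0},{"offset":[-0.043,-0.029,0.033],"yaw":0},{"offset":[-0.043,-0.029,0.033],"yaw":0},{"offset":[-0.043,-0.029,0.033],"yaw":0},{"offset":[-0.043,-0.029,0.033],"yaw":0},{"offset":[-0.043,-0.029,0.033],"yaw":0},{"offset":[-0.043,-0.029,0.033],"yaw":0},{"offset":[-0.043,-0.029,0.033],"yaw":0},{"offset":[-0.043,-0.029,0.033],"yaw":0}]'; python3 -c "
from h import *
np.set_printoptions(precision=3,suppress=True)
o=bot.get_obs();print(o['q'],o['orientation'])"
```

```text
t: 3.52
tcp_pos: [388.8, 270.9, 785.1]
orientation: [[-0.915, 0.344, 0.213], [0.377, 0.916, 0.139], [-0.147, 0.208, -0.967]]
ft_force: [0.6, -1.2, 0.6]
width: -0.3
[ 0.429 -0.18   0.895  0.046  2.172 -0.736] [[-0.915  0.344  0.213]
 [ 0.377  0.916  0.139]
 [-0.147  0.208 -0.967]]
```

```bash
python3 -m creep '[{"offset":[-0.03,-0.02,0.05],"yaw":0},{"offset":[-0.03,-0.02,0.05],"yaw":0},{"offset":[-0.03,-0.02,0.05],"yaw":0},{"offset":[-0.03,-0.02,0.05],"yaw":0},{"offset":[-0.03,-0.02,0.05],"yaw":0},{"offset":[-0.03,-0.02,0.05],"yaw":0}]'; python3 -c "
from h import *
np.set_printoptions(precision=3,suppress=True)
o=bot.get_obs();print(o['q'],o['orientation'])"
```

```text
t: 4.28
tcp_pos: [200.0, 158.4, 996.3]
orientation: [[-0.889, 0.312, 0.335], [0.388, 0.902, 0.189], [-0.243, 0.298, -0.923]]
ft_force: [-0.1, -1.2, 0.3]
width: 0.1
[ 0.263 -0.104  0.234  0.192  2.619 -0.749] [[-0.889  0.312  0.335]
 [ 0.388  0.902  0.189]
 [-0.243  0.298 -0.923]]
```

```bash
python3 -m creep '[{"offset":[-0.05,-0.02,0.02],"yaw":0},{"offset":[-0.05,-0.02,0.02],"yaw":0},{"offset":[-0.05,-0.02,0.02],"yaw":0},{"offset":[-0.05,-0.02,0.02],"yaw":0}]'; python3 -c "
from h import *
np.set_printoptions(precision=3,suppress=True)
o=bot.get_obs();print(o['q'],o['orientation'])"
```

```text
t: 4.78
tcp_pos: [69.6, 127.1, 1002.1]
orientation: [[-0.868, 0.304, 0.393], [0.404, 0.892, 0.203], [-0.289, 0.335, -0.897]]
ft_force: [0.7, -0.6, -0.7]
width: -0.1
[ 0.938 -0.25   0.321 -0.407  2.619 -0.649] [[-0.868  0.304  0.393]
 [ 0.404  0.892  0.203]
 [-0.289  0.335 -0.897]]
```

```bash
python3 -m creep '[{"offset":[-0.045,-0.03,0.02],"yaw":0},{"offset":[-0.045,-0.03,0.02],"yaw":0},{"offset":[-0.045,-0.03,0.02],"yaw":0},{"offset":[-0.045,-0.03,0.02],"yaw":0}]'; python3 -c "
from h import *
np.set_printoptions(precision=3,suppress=True)
o=bot.get_obs();print(o['q'],o['orientation'])"
```

```text
t: 5.28
tcp_pos: [35.2, 72.2, 1002.0]
orientation: [[-0.876, 0.28, 0.394], [0.398, 0.879, 0.261], [-0.273, 0.385, -0.882]]
ft_force: [6.4, -7.8, -0.7]
width: 0.1
[ 1.71  -0.297  0.36  -1.025  2.619 -0.502] [[-0.876  0.28   0.394]
 [ 0.398  0.879  0.261]
 [-0.273  0.385 -0.882]]
```

Tilt is now 28° outward, enough for the tip to get under the tab. Coming back out and turning the tilt to the balance's x azimuth (53.75°).

```bash
python3 -m creep '[{"offset":[0.04,0.02,-0.03],"yaw":0},{"offset":[0.05,0.01,-0.03],"yaw":0},{"offset":[0.05,0.0,-0.03],"yaw":0},{"offset":[0.05,0.0,-0.03],"yaw":0},{"offset":[0.05,-0.01,-0.03],"yaw":0},{"offset":[0.045,-0.02,-0.03],"yaw":4},{"offset":[0.04,-0.03,-0.03],"yaw":4},{"offset":[0.03,-0.03,-0.04],"yaw":4},{"offset":[0.02,-0.03,-0.05],"yaw":4},{"offset":[0.01,-0.02,-0.055],"yaw":4}]'; python3 -c "
from h import *
np.set_printoptions(precision=3,suppress=True)
o=bot.get_obs();print(o['q']);z=o['orientation'][:,2];print(np.degrees([np.arccos(-z[2]),np.arctan2(z[1],z[0])]))"
```

```text
t: 6.52
tcp_pos: [145.3, 125.0, 868.6]
orientation: [[-0.913, 0.153, 0.377], [0.251, 0.942, 0.223], [-0.321, 0.299, -0.899]]
ft_force: [-0.9, 0.6, 0.3]
width: -0.3
[-0.555 -0.693  0.995  0.699  2.493 -1.275]
[26.012 30.612]
```

```bash
python3 -m creep '[{"offset":[0.04,-0.02,-0.04],"yaw":0},{"offset":[0.04,-0.02,-0.04],"yaw":0},{"offset":[0.04,-0.02,-0.04],"yaw":0},{"offset":[0.035,-0.02,-0.045],"yaw":0},{"offset":[0.035,-0.025,-0.045],"yaw":4},{"offset":[0.025,-0.025,-0.05],"yaw":4},{"offset":[0.02,-0.025,-0.05],"yaw":4},{"offset":[0.02,-0.025,-0.05],"yaw":4}]'; python3 -c "
from h import *
np.set_printoptions(precision=3,suppress=True)
o=bot.get_obs();print(o['q']);z=o['orientation'][:,2];print(np.degrees([np.arccos(-z[2]),np.arctan2(z[1],z[0])]))"
```

```text
t: 7.52
tcp_pos: [388.0, -53.6, 524.0]
orientation: [[-0.92, -0.113, 0.375], [0.0, 0.958, 0.288], [-0.392, 0.266, -0.881]]
ft_force: [0.5, -0.5, 1.1]
width: -0.1
[-0.682 -0.707  1.778  0.509  1.902 -2.102]
[28.255 37.537]
```

```bash
python3 -m creep '[{"offset":[0.006,-0.006,-0.045],"yaw":3},{"offset":[0.006,-0.006,-0.045],"yaw":3},{"offset":[0.006,-0.006,-0.045],"yaw":3},{"offset":[0.006,-0.006,-0.045],"yaw":3},{"offset":[0.006,-0.006,-0.045],"yaw":2},{"offset":[0.006,-0.006,-0.045],"yaw":2},{"offset":[0.006,-0.006,-0.04],"yaw":0}]'; cat >st.py <<'E'
from h import *
np.set_printoptions(precision=3,suppress=True)
P=np.load("pose.npz")
o=bot.get_obs();print(o['q']);z=o['orientation'][:,2];print("tilt,az",np.degrees([np.arccos(-z[2]),np.arctan2(z[1],z[0])]),"local",P["R"].T@(o["tcp_pos"][:2]-P["t"]),"z",o["tcp_pos"][2],"F",o["ft_force"])
E
python3 st.py
```

```text
t: 8.4
tcp_pos: [431.9, -98.7, 227.5]
orientation: [[-0.865, -0.389, 0.316], [-0.273, 0.894, 0.355], [-0.421, 0.221, -0.88]]
ft_force: [0.4, -0.6, -0.0]
width: -0.3
[-0.711 -0.523  2.157  0.496  1.508 -2.673]
tilt,az [28.37  48.364] local [-129.532    1.488] z 227.48250254004157 F [ 0.429 -0.629 -0.01 ]
```

```bash
python3 -m creep '[{"offset":[0.0,0.0,-0.04],"yaw":1},{"offset":[0.0,0.0,-0.04],"yaw":1},{"offset":[0,0,-0.03],"yaw":0},{"offset":[0,0,0],"yaw":0}]'; python3 st.py; python3 - <<'E'
from h import *
import cv2
for n,(y,x) in dict(scene=(80,200),side=(130,200)).items():
    im=optics.read_camera(n)[:,:,::-1][y:y+180,x:x+240]; cv2.imwrite(f"pics/{n}1.png",cv2.resize(im,None,fx=3.3,fy=3.3,interpolation=cv2.INTER_CUBIC))
E
```

```text
t: 8.9
tcp_pos: [435.7, -102.1, 124.8]
orientation: [[-0.847, -0.425, 0.318], [-0.311, 0.883, 0.353], [-0.43, 0.2, -0.88]]
ft_force: [1.1, -0.3, 0.1]
width: 0.4
[-0.711 -0.4    2.25   0.513  1.315 -2.822]
tilt,az [28.335 47.965] local [-130.024   -3.583] z 124.77178591036656 F [ 1.089 -0.287  0.136]
```

View pics/scene1.png

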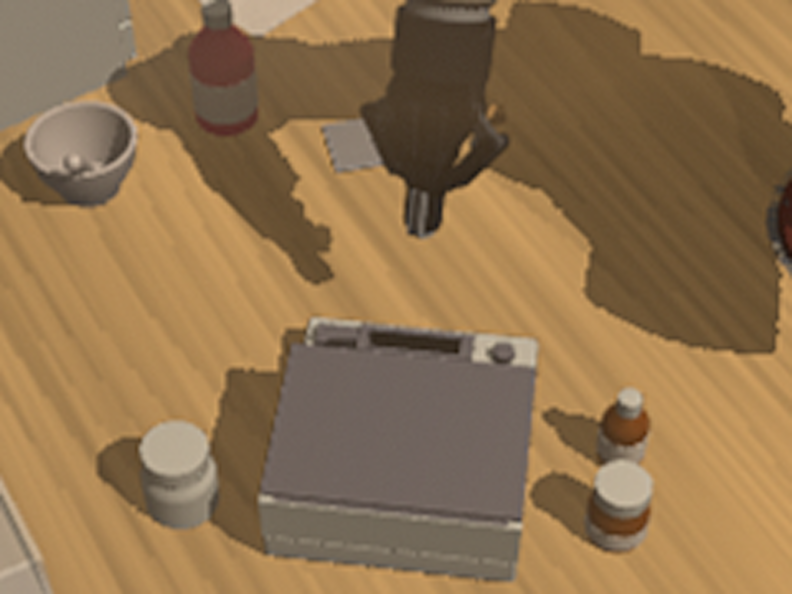

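View pics/side1.png

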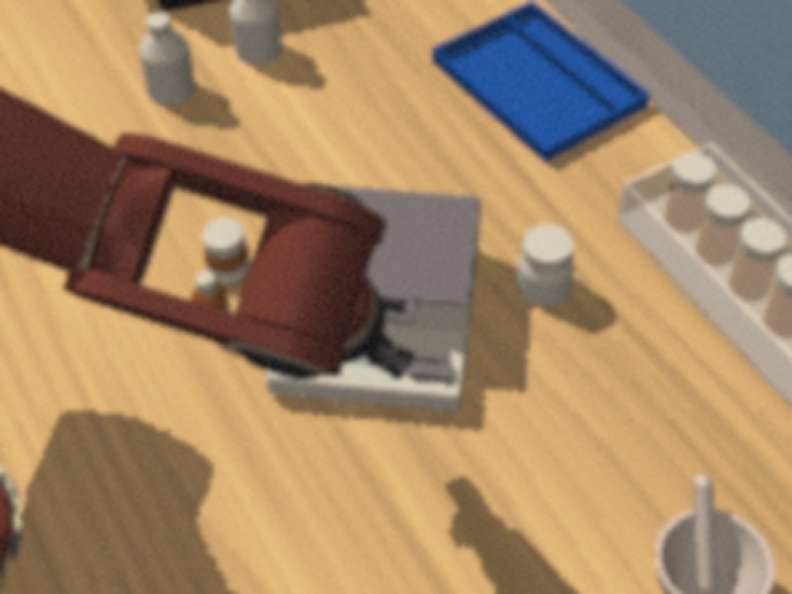

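```bash
python3 - <<'E'
from h import *
o=bot.get_obs();p=o["tcp_pos"]
u,v=proj("scene",p);print((u-200)*3.3,(v-80)*3.3)
u,v=proj("side",p);print((u-200)*3.3,(v-130)*3.3)
E
```

```text
417.56684165928107 231.89249973008447
362.7513525628199 341.14507963490195
```

```bash
python3 -m creep '[{"offset":[-0.001,0.001,-0.036],"yaw":0},{"offset":[-0.001,0.001,-0.034],"yaw":0},{"offset":[0,0,0],"yaw":0}]'; python3 st.py
```

```text
t: 9.38
tcp_pos: [441.2, -106.0, 66.6]
orientation: [[-0.839, -0.429, 0.335], [-0.317, 0.886, 0.339], [-0.443, 0.178, -0.879]]
ft_force: [0.2, 0.1, -0.0]
width: -0.0
[-0.71  -0.298  2.284  0.541  1.176 -2.907]
tilt,az [28.481 45.29 ] local [-129.862  -10.3  ] z 66.59757444089063 F [ 0.24   0.067 -0.039]
```

```bash
python3 -m creep '[{"offset":[-0.002,0.006,-0.008],"yaw":2},{"offset":[-0.003,0.007,-0.009],"yaw":1},{"offset":[0,0,0],"yaw":0}]'; python3 st.py
```

```text
t: 9.75
tcp_pos: [439.3, -94.6, 54.6]
orientation: [[-0.816, -0.479, 0.323], [-0.367, 0.861, 0.352], [-0.447, 0.169, -0.878]]
ft_force: [0.2, 0.7, 0.4]
width: -0.1
[-0.692 -0.281  2.294  0.547  1.162 -2.961]
tilt,az [28.557 47.438] local [-121.835   -2.095] z 54.5604318980472 F [0.166 0.656 0.405]
```

```bash
python3 -m creep '[{"offset":[0.010,0.015,0],"yaw":0},{"offset":[0.010,0.015,0],"yaw":0},{"offset":[0,0,0],"yaw":0}]'; python3 st.py; python3 - <<'E'
from h import *
import cv2
for n,(y,x) in dict(scene=(110,250),side=(160,230)).items():
    im=optics.read_camera(n)[:,:,::-1][y:y+120,x:x+160]; cv2.imwrite(f"pics/{n}2.png",cv2.resize(im,None,fx=5,fy=5,interpolation=cv2.INTER_CUBIC))
E
```

```text
t: 10.12
tcp_pos: [460.9, -64.7, 56.4]
orientation: [[-0.815, -0.48, 0.326], [-0.367, 0.862, 0.35], [-0.449, 0.166, -0.878]]
ft_force: [-0.1, -0.4, 0.0]
width: 0.2
[-0.599 -0.269  2.282  0.555  1.115 -2.883]
tilt,az [28.585 47.077] local [-84.932  -1.72 ] z 56.383846175919516 F [-0.138 -0.372  0.006]
```

View pics/scene2.png

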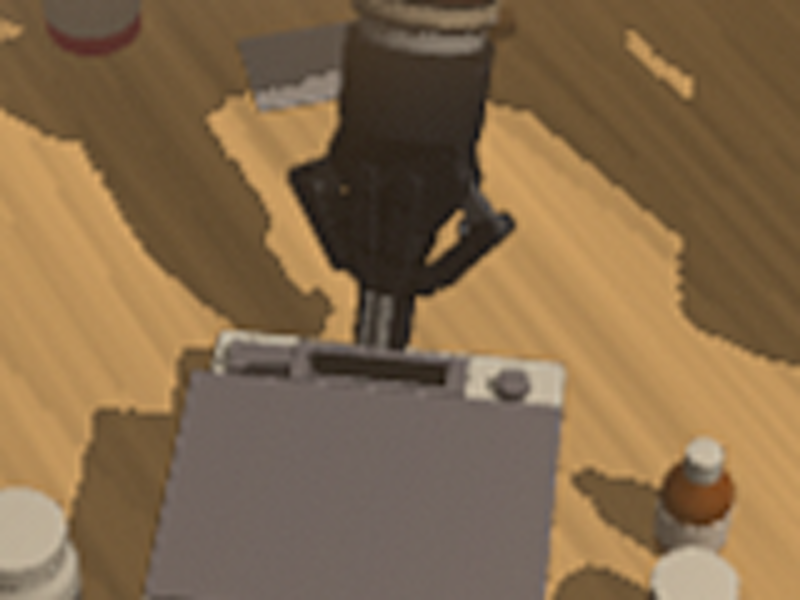

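View pics/side2.png

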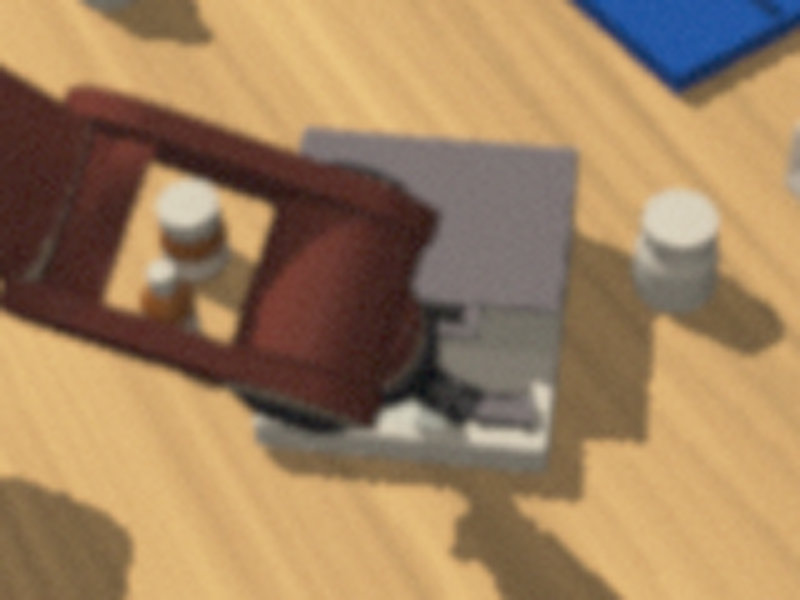

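The tip is entering below the tab's front edge, with no contact force yet. Advancing in small steps.

```bash
python3 -m creep '[{"offset":[0.005,0.006,-0.002],"yaw":0},{"offset":[0.003,0.004,-0.002],"yaw":0}]'; python3 st.py;  python3 -m creep '[{"offset":[0.002,0.003,-0.001],"yaw":0},{"offset":[0,0,0],"yaw":0}]'; python3 st.py
```

```text
t: 10.48
tcp_pos: [469.0, -56.1, 52.4]
orientation: [[-0.816, -0.477, 0.327], [-0.365, 0.863, 0.349], [-0.449, 0.165, -0.878]]
ft_force: [0.1, 0.3, 0.1]
width: 0.2
[-0.569 -0.25   2.275  0.559  1.089 -2.863]
tilt,az [28.57  46.803] local [-73.188  -3.181] z 52.35035965833515 F [0.063 0.335 0.061]
t: 10.72
tcp_pos: [471.0, -52.6, 50.9]
orientation: [[-0.816, -0.477, 0.327], [-0.365, 0.863, 0.349], [-0.448, 0.166, -0.878]]
ft_force: [-0.7, 0.4, -0.5]
width: 0.2
[-0.559 -0.245  2.273  0.561  1.081 -2.856]
tilt,az [28.557 46.913] local [-69.205  -2.724] z 50.85039312269951 F [-0.694  0.423 -0.524]
```

```bash
python3 -m creep '[{"offset":[0.002,0.002,0.008],"yaw":0},{"offset":[0.001,0.001,0.008],"yaw":0},{"offset":[0.001,0.001,0.008],"yaw":0}]'; python3 st.py;  python3 -m creep '[{"offset":[0.001,0.001,0.010],"yaw":0},{"offset":[0.001,0.002,0.010],"yaw":0},{"offset":[0,0,0],"yaw":0}]'; python3 st.py; python3 - <<'E'
from h import *
import cv2
for n,(y,x) in dict(scene=(110,250),side=(160,230)).items():
    im=optics.read_camera(n)[:,:,::-1][y:y+120,x:x+160]; cv2.imwrite(f"pics/{n}3.png",cv2.resize(im,None,fx=5,fy=5,interpolation=cv2.INTER_CUBIC))
E
```

```text
t: 11.1
tcp_pos: [472.6, -49.5, 74.0]
orientation: [[-0.818, -0.477, 0.32], [-0.368, 0.863, 0.346], [-0.442, 0.165, -0.882]]
ft_force: [-4.1, -4.2, 0.0]
width: -0.3
[-0.547 -0.287  2.259  0.538  1.125 -2.809]
tilt,az [28.135 47.219] local [-65.736  -2.259] z 73.96167004230311 F [-4.121 -4.164  0.013]
t: 11.48
tcp_pos: [475.2, -46.9, 96.7]
orientation: [[-0.818, -0.478, 0.322], [-0.369, 0.863, 0.345], [-0.442, 0.163, -0.882]]
ft_force: [-0.8, -0.8, -0.4]
width: 0.0
[-0.537 -0.324  2.245  0.526  1.163 -2.773]
tilt,az [28.132 46.946] local [-62.087  -2.799] z 96.67139858109198 F [-0.765 -0.812 -0.421]
```

View pics/scene3.png

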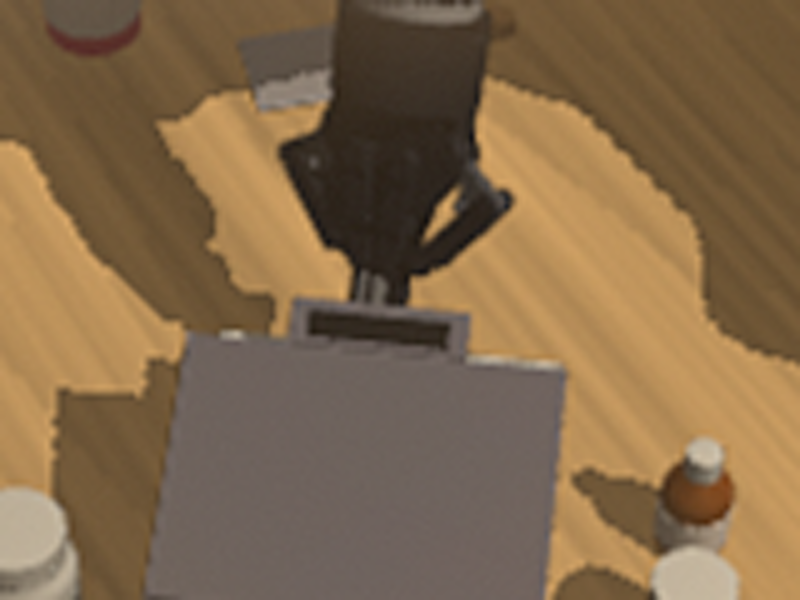

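View pics/side3.png

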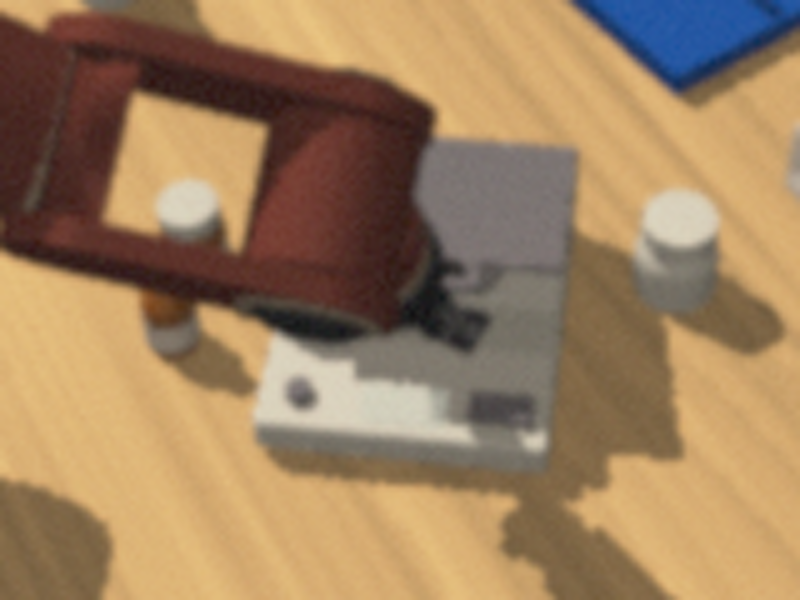

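The cover is rising: the scene view shows the tab's front edge at crop (380,302), lifted off the rim. Working out the angle from that edge.

```bash
cat >phi.py <<'E'
from h import *
import sys
P=np.load("pose.npz")
def edge(phi,s=168,t=5,y=0):
    x=100-s*np.cos(phi)+t*np.sin(phi); z=80.5+s*np.sin(phi)+t*np.cos(phi)
    w=P["R"]@np.array([x,y])+P["t"]; return np.array([w[0],w[1],z])
if __name__=="__main__":
    for ph in np.radians(np.arange(0,125,5)):
        print(round(np.degrees(ph)),*[np.round(((np.array(proj("scene",edge(ph,y=y)))-[250,110])*5),0) for y in (-45,45)])
E
python3 phi.py
```

```text
0 [293. 338.] [466. 353.]
5 [292. 320.] [467. 336.]
10 [291. 305.] [468. 321.]
15 [290. 291.] [469. 307.]
20 [288. 280.] [469. 296.]
25 [286. 270.] [469. 287.]
30 [284. 263.] [469. 280.]
35 [281. 259.] [469. 275.]
40 [278. 257.] [468. 274.]
45 [275. 257.] [467. 274.]
50 [271. 261.] [466. 278.]
55 [267. 267.] [465. 285.]
60 [263. 276.] [463. 294.]
65 [259. 288.] [461. 306.]
70 [254. 303.] [459. 322.]
75 [249. 321.] [456. 340.]
80 [244. 342.] [453. 361.]
85 [239. 366.] [451. 385.]
90 [235. 392.] [447. 411.]
95 [230. 420.] [444. 440.]
100 [225. 451.] [441. 471.]
105 [220. 483.] [437. 504.]
110 [215. 517.] [434. 538.]
115 [211. 551.] [430. 573.]
120 [207. 587.] [427. 608.]
```

```bash
python3 -m creep '[{"offset":[0.0025,0.003,0.010],"yaw":0},{"offset":[0.003,0.0035,0.011],"yaw":0},{"offset":[0.004,0.0055,0.012],"yaw":0},{"offset":[0.004,0.0055,0.012],"yaw":0},{"offset":[0,0,0],"yaw":0}]'; python3 st.py; python3 - <<'E'
from h import *
import cv2
for n,(y,x) in dict(scene=(110,250)).items():
    im=optics.read_camera(n)[:,:,::-1][y:y+120,x:x+160]; cv2.imwrite(f"pics/{n}4.png",cv2.resize(im,None,fx=5,fy=5,interpolation=cv2.INTER_CUBIC))
E
```

```text
t: 12.2
tcp_pos: [488.9, -28.6, 143.6]
orientation: [[-0.819, -0.477, 0.32], [-0.369, 0.864, 0.344], [-0.441, 0.164, -0.883]]
ft_force: [-0.2, -0.7, -0.2]
width: -0.2
[-0.481 -0.372  2.195  0.503  1.223 -2.669]
tilt,az [28.03  47.067] local [-39.249  -3.006] z 143.5896911409004 F [-0.237 -0.677 -0.18 ]
```

View pics/scene4.png

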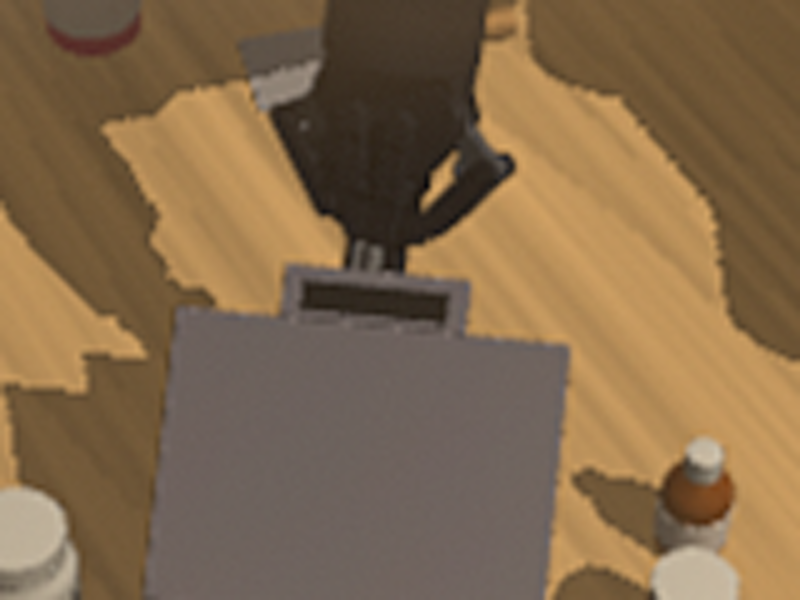

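Tab corners at (286,266) and (469,281) put the cover at about 29°. The finger is still under the edge. Continuing the arc.

```bash
python3 -m creep '[{"offset":[0.005,0.007,0.011],"yaw":0},{"offset":[0.005,0.007,0.011],"yaw":0},{"offset":[0.006,0.0085,0.010],"yaw":0},{"offset":[0.006,0.0085,0.010],"yaw":0},{"offset":[0.007,0.010,0.008],"yaw":0},{"offset":[0.007,0.010,0.008],"yaw":0},{"offset":[0,0,0],"yaw":0}]'; python3 st.py; python3 - <<'E'
from h import *
import cv2
for n,(y,x) in dict(scene=(110,250)).items():
    im=optics.read_camera(n)[:,:,::-1][y:y+120,x:x+160]; cv2.imwrite(f"pics/{n}5.png",cv2.resize(im,None,fx=5,fy=5,interpolation=cv2.INTER_CUBIC))
E
```

```text
t: 13.12
tcp_pos: [526.9, 27.2, 204.6]
orientation: [[-0.819, -0.477, 0.319], [-0.368, 0.863, 0.346], [-0.44, 0.166, -0.882]]
ft_force: [-0.5, -0.6, 0.7]
width: -0.1
[-0.326 -0.364  2.084  0.471  1.245 -2.475]
tilt,az [28.068 47.356] local [28.187 -0.645] z 204.63923546311318 F [-0.512 -0.559  0.73 ]
```

View pics/scene5.png

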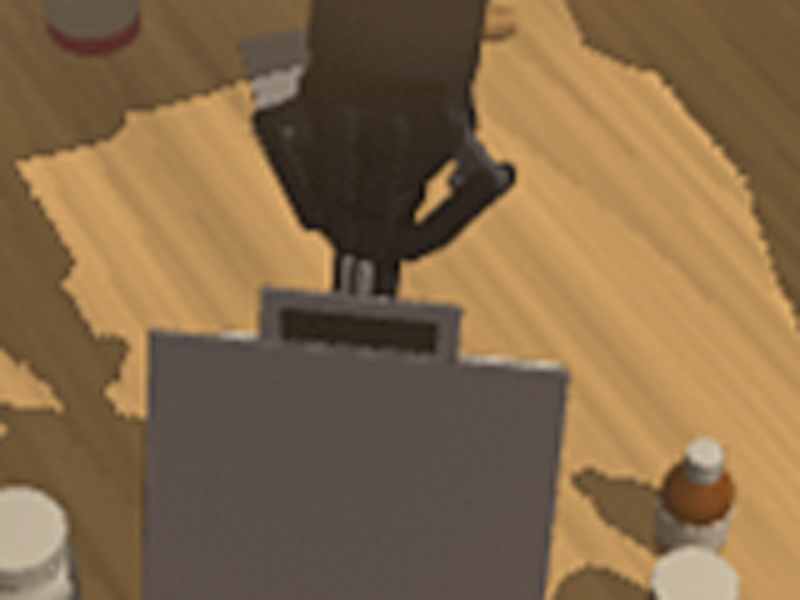

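Cover is at about 65°. Continuing to push back, rising slightly, through upright.

```bash
python3 -m creep '[{"offset":[0.007,0.010,0.004],"yaw":0},{"offset":[0.007,0.010,0.003],"yaw":0},{"offset":[0.007,0.010,0.003],"yaw":0},{"offset":[0.007,0.010,0.002],"yaw":0},{"offset":[0.006,0.008,0.001],"yaw":0},{"offset":[0,0,0],"yaw":0}]'; python3 st.py; python3 - <<'E'
from h import *
import cv2
for n,(y,x) in dict(scene=(110,250)).items():
    im=optics.read_camera(n)[:,:,::-1][y:y+120,x:x+160]; cv2.imwrite(f"pics/{n}6.png",cv2.resize(im,None,fx=5,fy=5,interpolation=cv2.INTER_CUBIC))
E
```

```text
t: 13.92
tcp_pos: [562.4, 78.6, 216.8]
orientation: [[-0.82, -0.476, 0.317], [-0.367, 0.863, 0.347], [-0.438, 0.168, -0.883]]
ft_force: [0.2, 0.4, -0.7]
width: -0.1
[-0.196 -0.288  2.005  0.447  1.193 -2.349]
tilt,az [28.011 47.61 ] local [90.648  1.09 ] z 216.7865424105009 F [ 0.19   0.374 -0.742]
```

View pics/scene6.png

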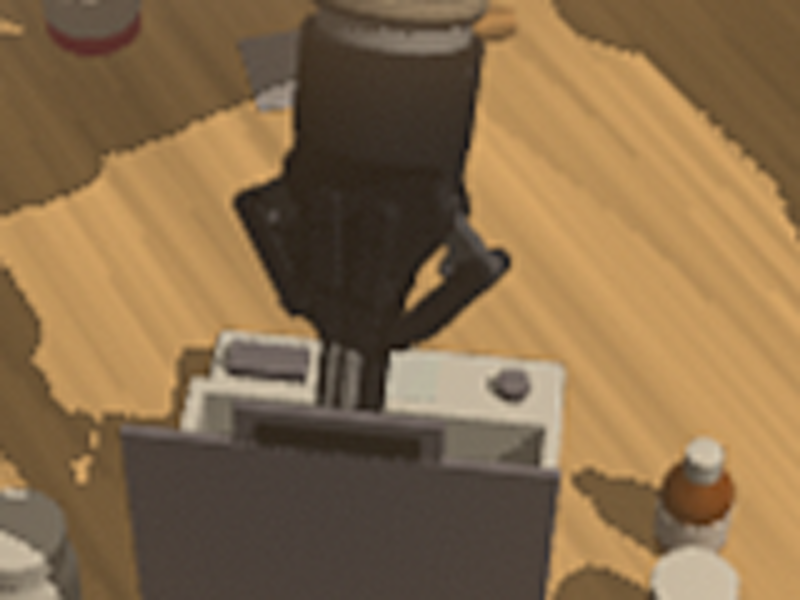

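About 93°, just past upright. Pushing 20 mm or so further.

```bash
python3 -m creep '[{"offset":[0.005,0.007,0],"yaw":0},{"offset":[0.005,0.007,0],"yaw":0},{"offset":[0.004,0.006,0],"yaw":0},{"offset":[0,0,0],"yaw":0},{"offset":[-0.012,-0.016,0.005],"yaw":0},{"offset":[-0.024,-0.032,0.01],"yaw":0},{"offset":[-0.024,-0.032,0.01],"yaw":0}]'; python3 st.py; python3 - <<'E'
from h import *
import cv2
for n,(y,x) in dict(scene=(110,250)).items():
    im=optics.read_camera(n)[:,:,::-1][y:y+120,x:x+160]; cv2.imwrite(f"pics/{n}7.png",cv2.resize(im,None,fx=5,fy=5,interpolation=cv2.INTER_CUBIC))
E
```

```text
t: 14.85
tcp_pos: [513.9, 17.8, 241.1]
orientation: [[-0.821, -0.478, 0.313], [-0.37, 0.862, 0.347], [-0.436, 0.169, -0.884]]
ft_force: [0.3, -0.8, 0.5]
width: 0.2
[-0.356 -0.421  2.063  0.464  1.334 -2.466]
tilt,az [27.875 47.991] local [12.975  4.24 ] z 241.14414085113793 F [ 0.341 -0.765  0.457]
```

View pics/scene7.png

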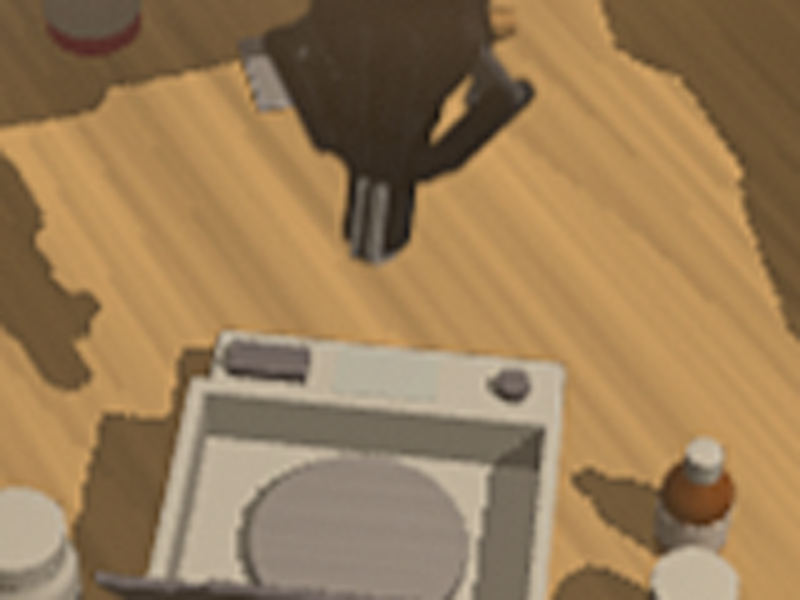

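The cover has fallen back and stays open on its own. The zero key is clear now, at crop (267,358), and the power key is at (511,384). I'll re-measure both to see whether the balance shifted.

```bash
python3 - <<'E'
from h import *
np.set_printoptions(precision=1,suppress=True)
P=np.load("pose.npz")
for k,(u,v) in dict(zero=(267,357),power=(512,382)).items():
    print(k,onz("scene",250+(u+.5)/5-.5,110+(v+.5)/5-.5,44), "pred px",k,(np.array(proj("scene",np.append(P["R"]@np.array([-90,-63 if k=="zero" else 68])+P["t"],44)))-[250,110])*5)
E
```

```text
zero [ 507.6 -104.9   44. ] pred px zero [265.5 354.7]
power [402.6 -25.7  44. ] pred px power [509.8 377.1]
```

```bash
python3 -m creep '[{"offset":[0,-0.04,-0.015],"yaw":0},{"offset":[0,-0.04,-0.02],"yaw":0},{"offset":[0,-0.035,-0.025],"yaw":0},{"offset":[0,0,-0.035],"yaw":0},{"offset":[0,0,-0.03],"yaw":0},{"offset":[0,0,0],"yaw":0}]'; python3 st.py
```

```text
t: 15.65
tcp_pos: [509.3, -110.8, 119.9]
orientation: [[-0.82, -0.47, 0.327], [-0.364, 0.869, 0.335], [-0.441, 0.156, -0.884]]
ft_force: [-0.4, 0.2, 0.1]
width: 0.0
[-0.615 -0.204  2.105  0.518  1.206 -2.825]
tilt,az [27.913 45.773] local [-93.483 -68.072] z 119.86141256739691 F [-0.361  0.2    0.053]
```

Correct xy by (+4, +13) and descend to about 62.

```bash
python3 -m creep '[{"offset":[0.002,0.006,-0.025],"yaw":0},{"offset":[0.001,0.007,-0.025],"yaw":0},{"offset":[0,0.003,-0.007],"yaw":0},{"offset":[0,0,0],"yaw":0}]'; python3 st.py; python3 - <<'E'
from h import *
import cv2
for n,(y,x) in dict(scene=(110,250),side=(160,230)).items():
    im=optics.read_camera(n)[:,:,::-1][y:y+120,x:x+160]; cv2.imwrite(f"pics/{n}8.png",cv2.resize(im,None,fx=5,fy=5,interpolation=cv2.INTER_CUBIC))
E
```

```text
t: 16.15
tcp_pos: [515.4, -98.0, 69.6]
orientation: [[-0.816, -0.47, 0.336], [-0.365, 0.87, 0.33], [-0.448, 0.146, -0.882]]
ft_force: [-0.8, -0.2, 0.0]
width: 0.2
[-0.585 -0.132  2.139  0.546  1.091 -2.863]
tilt,az [28.113 44.452] local [-79.557 -65.354] z 69.58204264026264 F [-0.825 -0.18   0.015]
```

View pics/scene8.png

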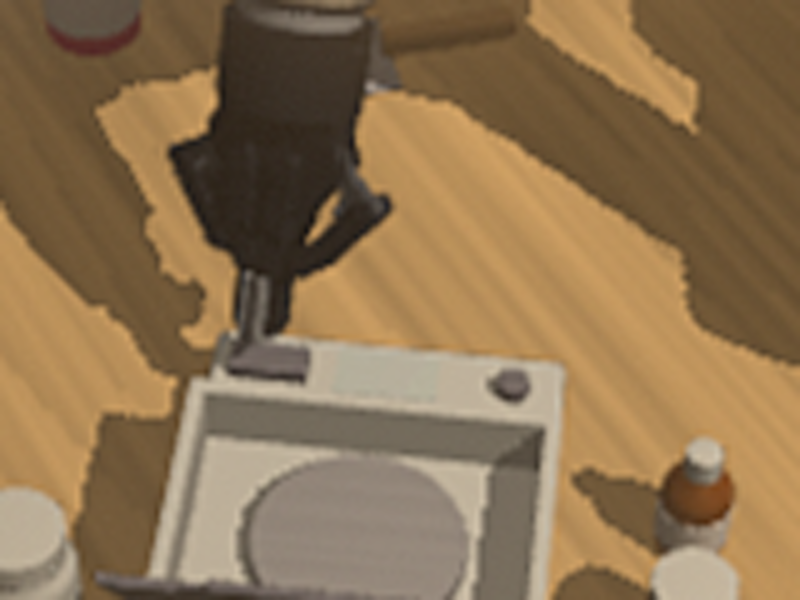

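View pics/side8.png

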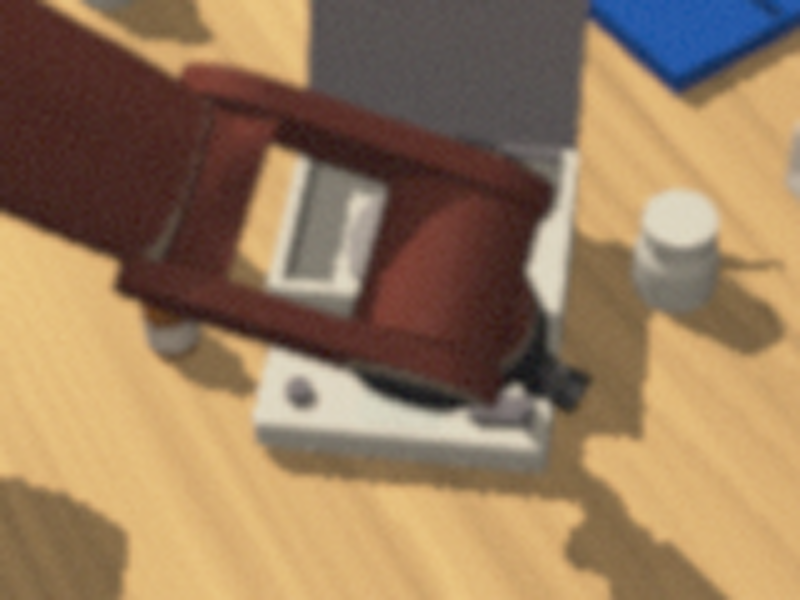

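The tip is above the zero key at (262,345), clear of the power key. Pressing down in steps while watching the force.

```bash
python3 -m creep '[{"offset":[-0.002,0.002,-0.010],"yaw":0},{"offset":[-0.001,0.001,-0.004],"yaw":0},{"offset":[0,0,0],"yaw":0}]'; python3 st.py; python3 -m creep '[{"offset":[0,0,-0.004],"yaw":0},{"offset":[0,0,0],"yaw":0}]'; python3 st.py
```

```text
t: 16.62
tcp_pos: [513.6, -96.1, 57.1]
orientation: [[-0.815, -0.47, 0.34], [-0.366, 0.871, 0.328], [-0.45, 0.142, -0.882]]
ft_force: [-0.6, 0.7, 0.1]
width: -0.2
[-0.584 -0.118  2.152  0.555  1.064 -2.879]
tilt,az [28.168 43.948] local [-79.083 -62.826] z 57.14306419266196 F [-0.644  0.671  0.118]
t: 16.88
tcp_pos: [513.6, -96.1, 52.9]
orientation: [[-0.815, -0.47, 0.34], [-0.366, 0.871, 0.328], [-0.45, 0.142, -0.882]]
ft_force: [0.0, -0.8, 0.8]
width: 0.3
[-0.584 -0.11   2.153  0.558  1.056 -2.885]
tilt,az [28.169 43.95 ] local [-79.105 -62.869] z 52.87159499401553 F [ 0.003 -0.848  0.806]
```

```bash
for i in 1; do python3 -m creep '[{"offset":[0,0,-0.003],"yaw":0},{"offset":[0,0,0],"yaw":0}]'; python3 st.py|tail -1; python3 -m creep '[{"offset":[0,0,-0.002],"yaw":0},{"offset":[0,0,0],"yaw":0}]'|grep -E 'tcp|ft';  python3 -m creep '[{"offset":[0,0,-0.002],"yaw":0},{"offset":[0,0,0],"yaw":0}]'|grep -E 'tcp|ft'; done
```

```text
t: 17.12
tcp_pos: [513.7, -96.1, 49.7]
orientation: [[-0.815, -0.47, 0.34], [-0.366, 0.871, 0.328], [-0.45, 0.143, -0.882]]
ft_force: [1.1, 0.2, 0.7]
width: 0.0
tilt,az [28.17  43.952] local [-79.081 -62.922] z 49.67738149572846 F [1.113 0.198 0.661]
tcp_pos: [514.1, -96.3, 48.0]
ft_force: [-1.1, -0.4, 1.0]
tcp_pos: [514.2, -96.4, 46.3]
ft_force: [0.1, 0.4, 2.4]
```

```bash
python3 -m creep '[{"offset":[0,0,-0.002],"yaw":0},{"offset":[0,0,0],"yaw":0}]'|grep -E 'tcp|ft';  python3 -m creep '[{"offset":[0,0,-0.0015],"yaw":0},{"offset":[0,0,0],"yaw":0}]'|grep -E 'tcp|ft';python3 -m creep '[{"offset":[0,0,-0.0010],"yaw":0},{"offset":[0,0,0],"yaw":0}]'|grep -E 'tcp|ft'
```

```text
tcp_pos: [514.4, -96.4, 44.6]
ft_force: [-1.9, -0.0, 2.9]
tcp_pos: [514.4, -96.4, 43.2]
ft_force: [-1.9, -0.9, 4.2]
tcp_pos: [514.5, -96.4, 42.8]
ft_force: [-3.4, -0.3, 5.3]
```

```bash
python3 -m creep '[{"offset":[0,0,-0.0012],"yaw":0},{"offset":[0,0,0],"yaw":0}]'|grep -E 'tcp|ft'; python3 -c "
from h import *
import cv2
cv2.imwrite('pics/press.png',cv2.resize(optics.read_camera('scene')[:,:,::-1][110:230,250:410],None,fx=5,fy=5,interpolation=cv2.INTER_CUBIC))"
```

```text
tcp_pos: [514.5, -96.4, 42.7]
ft_force: [-4.3, 1.2, 5.7]
```

View pics/press.png

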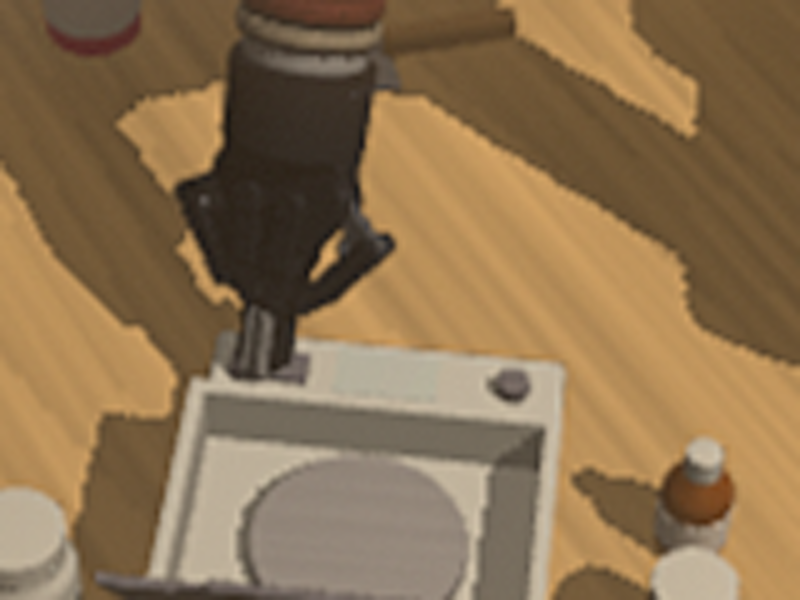

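The key bottomed out: about 5 mm of travel, then it stopped, with 4 to 6 N. Lifting off.

```bash
python3 -m creep '[{"offset":[0,0,0.008],"yaw":0},{"offset":[0,0,0.03],"yaw":0},{"offset":[-0.01,-0.02,0.05],"yaw":0},{"offset":[-0.01,-0.02,0.05],"yaw":0},{"offset":[-0.02,-0.05,0.02],"yaw":0},{"offset":[-0.02,-0.05,0.02],"yaw":0},{"offset":[0,0,0],"yaw":0},{"offset":[0,0,0],"yaw":0}]'; python3 - <<'E'
from h import *
import cv2
for n in ("scene","side"):
    f=optics.read_camera(n)[:,:,::-1]; cv2.imwrite(f"pics/{n}9f.png",f)
    y,x=dict(scene=(110,250),side=(160,230))[n]
    cv2.imwrite(f"pics/{n}9.png",cv2.resize(f[y:y+120,x:x+160],None,fx=5,fy=5,interpolation=cv2.INTER_CUBIC))
E
```

```text
t: 19.68
tcp_pos: [450.4, -238.7, 224.9]
orientation: [[-0.814, -0.472, 0.338], [-0.369, 0.87, 0.326], [-0.448, 0.141, -0.883]]
ft_force: [-0.2, -0.6, -0.2]
width: -0.1
```

View pics/scene9.png

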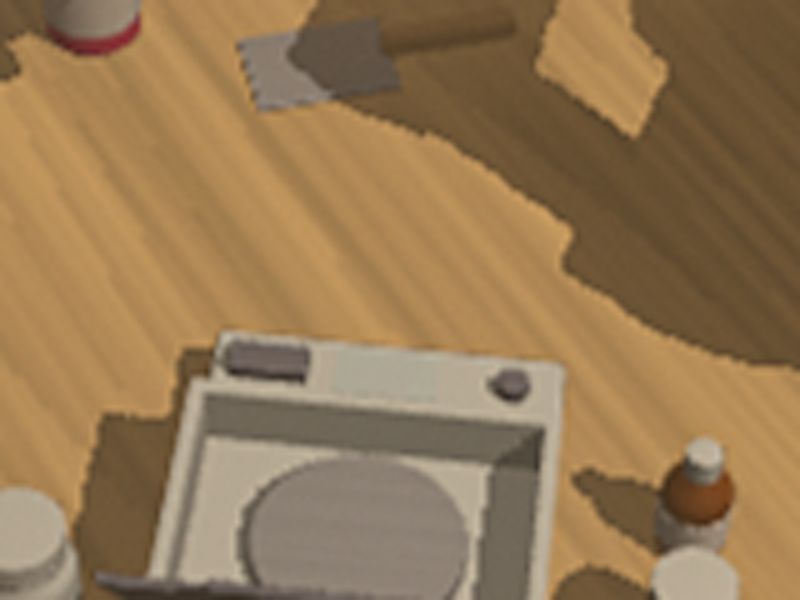

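View pics/scene9f.png

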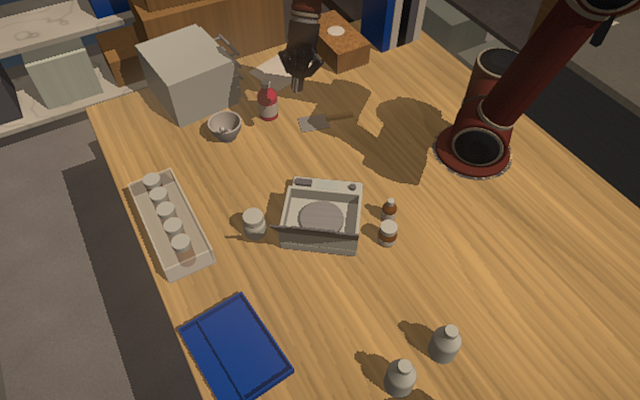

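View pics/side9f.png

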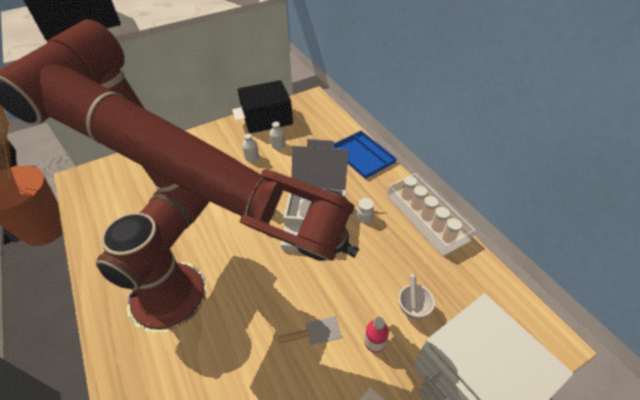

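```bash
python3 -c "
from bench import ticket
print(ticket.close_job())"
```

```text
the job is handed in; nothing more can be done
None
```

The balance is ready and I've handed the job in at about 20 s of robot time. The cover is open by itself, and the zero key was pressed to the bottom and came back up.

- **Cover:** The moves only allowed shifts and yaw, and fingers pointing straight down can't get under the tab. I reached past the arm's limits to tilt the tool about 28°. The shut fingertips then lifted the tab from below and pushed the cover just past upright, about 93° by the scene camera. About 20 mm more and it fell back on its stop, where it still stood in the last pictures.
- **Zero key:** I pressed it only after the cover was open. It moved about 5 mm until it stopped, with 4 to 6 N upward on the tool. The scene picture after lifting off shows it up again.
- **Everything else:** The power key was not touched. The balance's deck corner and power key are within about a pixel of where they started. The other items look unmoved by eye; I didn't measure them. The gripper was clear of everything at hand-in. The largest force I read was about 10 N, in free air; in contact with the balance it was about 7 N at most.

**Possible fault:** While tilting the tool, the third joint briefly read 0.055 rad (range listed from 0.06) and the fourth read -1.025 rad (range listed from -1.02). Those limits are rounded, so I can't tell whether this counts as passing a joint's range.

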